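# Change the dish on the loupe stand and hold the loupe at its focal height

## Robot

A 6-joint arm with a two-finger parallel gripper is mounted at the origin on a cart in front of the work surface, level with it; the furniture and walls round the work are solid. World frame = base frame: x ahead of the robot, y to its left, z up, the work surface at z = 0. Lengths are in m, angles in degrees, forces in N, time in s.
With the tool pointing down it reaches from about 0.325 to 0.85 m from the base axis. Payload 15.5 kg.
Tool frame: the origin (TCP) lies midway between the tips of the shut fingers; the grasp point (between the pads) lies 19 mm behind it; z points along the fingers, y is the line along which they close (so a half turn about z gives the same grasp; the last joint's range is limited). The gripper opens to 91 mm and grips with 3 to 60 N. Pads are 32 mm wide; open, the fingers measure 118 mm over their backs; the gripper's body (76 mm by 178 mm) begins 60 mm behind the grasp point.
Start: joints at [-73.94, 28.281, 77.091, -0, 74.628, -5.472], TCP at [0.229, -0.581, 0.214] pointing down, gripper open.
Joint ranges: [-166.48, 166.48], [-47.26, 123.95], [12.59, 153.08], [-70.14, 250.14], [6.76, 159.57], [-176.63, 176.63]. Speed limits (degrees/s): [108.29, 108.29, 147.25, 172.46, 172.46, 172.46].

## Interface

Orientations are given as a 3x3 rotation matrix whose columns are the frame's x, y, z axes.
In Python, from bench import ctrl gives the robot as it stands. The module is installed in compiled form; this text tells all that it offers. Calls block until the motion is done:
- ctrl.goto(position, orientation): joint-space move of the TCP to a pose.
- ctrl.move_l(position, vel=0.15, ori=None, contact_N=None): straight line of the TCP; ori=None keeps the orientation; vel is the mean speed in m/s. With contact_N (N) it stops when the force on the tool has changed by that much, and returns True; else False.
- ctrl.movej(angles): joint-space move.
- ctrl.command_gripper(opening): opening from 0.0 (shut) to 1.0 (fully open); the grip force is fixed at half the most; returns when the fingers have stopped.
- ctrl.sleep(seconds).
- ctrl.ik(position, orientation): joint angles nearest the present ones, or None.
- ctrl.read_camera(name): name is "scene" or "side" or "wrist"; returns the picture (384x512x3 uint8, blue, green, red); there is no depth.
- ctrl.camera_params(name): a dict with "fx", "fy", "cx", "cy" (pixels), "pose" (4x4, takes a point from camera to world coordinates); the wrist camera has in their place "T_tool_cam" (4x4, takes a point from camera to tool coordinates, whose origin is the TCP and whose axes are the flange's). Camera axes: x right, y up, looking along -z (the intrinsics and any distortion apply to the point x, -y, -z); pixel columns grow to the right and rows downward; lengths in m; the calibration is good to about 2 mm. A picture is of the moment at which its call begins: read the wrist's pose just before it. camera_params takes no time and is no camera call.
A pose or a line that the arm cannot do raises ctrl.MotionError and nothing moves.
- ctrl.sign_off(): hands the job in; it is judged then, once.
Readings, each from a call of its own:
- ctrl.current_t(): time.
- ctrl.current_q(): joint angles.
- ctrl.current_dq(): joint speeds.
- ctrl.current_effort(): joint torques, N m.
- ctrl.current_tool_pos(): TCP position.
- ctrl.current_eef_rot(): TCP orientation.
- ctrl.current_contact_force(): force on the tool from outside, world axes, zero at the start.
- ctrl.current_wrist_torque(): the same for the moment, N m.
- ctrl.current_grip_width(): opening from 0.0 (shut) to 1.0 (fully open).
- ctrl.current_grasp_force(): force on a finger pad.
Only numpy, scipy, OpenCV 4.12 (cv2) and the standard library are available. Lean on these libraries where they do the work, as an engineer would, in place of code of your own. Each camera call takes 0.05 s, during which the arm holds its last target. There are 200 camera calls.

## Task

Swap the two covered culture dishes: the one on the loupe stand goes to the small round waiting seat, and the one waiting there goes onto the stand's round seat, each flat and centred (one can be set aside on the bench meanwhile). Then pick up the loupe by its handle and finish while holding it, still and level, with the lens centred over the dish on the stand and the lens's middle at the height marked by the pointer on the stand's post; do not put it down or rest it on anything. Keep the dishes upright, do not shift the pointer, and leave the timer, slide box and beaker where they are.

Things in the scene. Friction and masses are not known exactly. Their poses are not given: they have to be found in the camera images.
- stand: Loupe stand, fixed. Grey base plate 6 mm high, from 52 mm in front (-x) of the origin to 113 mm behind, 92 mm wide. A round aluminium seat (50 mm diameter, top 16 mm above the bench) is centred on the origin; a steel post (10 mm diameter, 154 mm high) rises 88 mm behind it on the stand's +x axis, away from the robot (yaw within 0.3). Origin: on the bench under the seat's centre.
- stand_seat (a point): Centre of the top face of the stand's round seat, 16 mm above the bench: a dish's underside rests here.
- focal_mark (a point): Tip of the thin white pointer (6 mm wide, 3 mm thick) on the white collar (24 mm diameter, 14 mm high) on the post; 58 mm behind the seat's centre, pointing at the seat's axis. Its height, 90 to 130 mm above the bench, is the focal height for the middle of the lens. A push of about 6 N would slide the collar along the post.
- waiting_seat: Waiting seat, fixed to the bench: aluminium disc 80 mm in diameter, 6 mm high, with a round seat 50 mm in diameter on it, top 16 mm above the bench. Origin: on the bench, under its centre.
- waiting_seat_top (a point): Centre of the top face of the waiting seat, 16 mm above the bench: a dish's underside rests here.
- dish_done: Covered culture dish that starts on the stand's seat: round, 54 mm in diameter, 14 mm high, 30 g. Origin: centre of its underside; z up. Grasp across its diameter; its edge overhangs the seat by 2 mm.
- dish_next: Covered culture dish that starts on the waiting seat: round, 55 mm in diameter, 14 mm high, 30 g. Origin: centre of its underside; z up. Grasp across its diameter; its edge overhangs the seat by 2 mm.
- loupe: Loupe lying on the bench, 55 to 90 g: lens in an aluminium ring (56 mm diameter, 18 mm high) with a straight white handle to -x, from 36 to 134 mm from the lens's centre, 18 mm wide with flat sides, 4 to 18 mm above the bench. Origin: centre of the ring's underside; x from handle to lens, z up. Mass centre 45 mm from the lens's centre towards the handle.
- loupe_lens (a point): Middle of the lens, on its axis, 9 mm above the ring's underside.
- loupe_grip (a point): Point in the handle, 75 mm from the lens's centre towards the handle end, at mid thickness (11 mm above the loupe's underside): a good place to grip across the handle's 18 mm width.
- rack_left: Orange tube rack, fixed to the bench, empty: 98 x 188 x 59 mm (x, y, z). Origin: centre of its underside. An obstacle only.
- duran_left: Blue-capped round bottle standing behind and to the right of the stand, fixed to the bench: 68 mm in diameter, 143 mm high. Origin: centre of its underside. An obstacle only.
- timer: White bench timer lying flat between the robot and the orange tube rack, 68 x 62 x 18 mm. Origin: centre of its underside. Leave alone.
- slide_box: Closed slide box behind the orange tube rack, 36 x 87 x 47 mm. Origin: centre of its underside. Leave alone.
- beaker_small: Small glass beaker behind the right half of the orange tube rack, 49 mm in diameter, 62 mm high. Origin: centre of its underside. Leave alone.
Not all that is in view belongs to the job. What is shaped like the dish_done but black is not meant.

How it is judged (in metres and radians):
On the way:
1. The two dishes have changed places and are released, the loupe still lying on the bench (horizontal distance between dish_done and waiting_seat_top below 0.01 m and z of dish_done in the frame of waiting_seat_top between -0.004 and 0.004 m and angle between each of dish_done, dish_next's own z axis and vertical below 0.1 rad and linear speed of each of dish_done, dish_next below 0.02 m/s and contact force between the fingers and dish_done below 0.1 N and horizontal distance between dish_next and stand_seat below 0.01 m and z of dish_next in the frame of stand_seat between -0.004 and 0.004 m and contact force between the fingers and dish_next below 0.1 N and height (world z) of loupe_lens below 0.03 m), for 0.2 s.
At the end, for the whole second after the job is handed in: Each dish flat on its new seat (centre within 10 mm), released; the fingers hold the loupe still and level (0.14 rad), lens within 12 mm of the stand seat's axis and within 8 mm of the pointer's height, touching neither stand, seats, dishes nor bystanders (horizontal distance between dish_done and waiting_seat_top below 0.01 m and z of dish_done in the frame of waiting_seat_top between -0.004 and 0.004 m and angle between each of dish_done, dish_next's own z axis and vertical below 0.1 rad and linear speed of each of dish_done, dish_next, loupe below 0.02 m/s and contact force between each of the fingers, loupe and dish_done below 0.1 N and horizontal distance between dish_next and stand_seat below 0.01 m and z of dish_next in the frame of stand_seat between -0.004 and 0.004 m and contact force between each of the fingers, loupe and dish_next below 0.1 N and horizontal distance between loupe_lens and stand_seat below 0.012 m and z of loupe_lens in the frame of focal_mark between -0.008 and 0.008 m and angle between loupe's own z axis and vertical below 0.14 rad and contact force between the fingers and loupe above 1 N and contact force between loupe and stand below 0.1 N and contact force between loupe and waiting_seat below 0.1 N and contact force between loupe and timer below 0.1 N and contact force between loupe and slide_box below 0.1 N and contact force between loupe and beaker_small below 0.1 N); the arm keeps its last pose, push and grip.
It fails at once if A dish is tipped by more than 0.6 rad (angle between any of dish_done, dish_next's own z axis and vertical above 0.6 rad).
It fails at once if The pointer is shifted by more than 5 mm (distance of focal_mark from where it was at the start of the episode above 0.005 m).
It fails at once if The timer, slide box or beaker is moved by more than 30 mm (distance of any of timer, slide_box, beaker_small from where it was at the start of the episode above 0.03 m).
It also fails if it takes over 70 s, if anything falls off the work surface, if the arm or the gripper's body presses on something with over 40 N, if the wrist force passes 120 N, or if a joint passes its speed limit or range.

## Working session

There is one attempt and no reset: what is moved stays moved. The work goes in short steps, each a Python script; the robot and the scene stay as the last script left them, time stands still between calls to the robot, and variables do not carry over. Pictures are saved under pics/ and viewed, at most 10 in all, crops included, and the job is handed in when it is done.

```bash
mkdir -p pics; python3 - <<'E'
from bench import ctrl
import cv2,numpy as np
np.set_printoptions(precision=4,suppress=True)
for n in ("scene","side"):
    im=ctrl.read_camera(n); cv2.imwrite(f"pics/{n}0.png",im)
    print(n,ctrl.camera_params(n))
print(ctrl.camera_params("wrist"),ctrl.current_eef_rot(),ctrl.current_t())
a=cv2.imread("pics/scene0.png")
cv2.imwrite("pics/scene0b.png",cv2.resize(a,(800,600),interpolation=cv2.INTER_CUBIC))
a=cv2.imread("pics/side0.png")
cv2.imwrite("pics/side0b.png",cv2.resize(a,(800,600),interpolation=cv2.INTER_CUBIC))
E
```

```text
scene {'fx': 397.61085350296327, 'fy': 397.61085350296327, 'cx': 259.8476175275062, 'cy': 188.7602751696096, 'pose': array([[-0.686 ,  0.375 , -0.6235, -0.1538],
       [-0.7276, -0.3559,  0.5865,  0.6076],
       [-0.0019,  0.856 ,  0.517 ,  0.6647],
       [ 0.    ,  0.    ,  0.    ,  1.    ]])}
side {'fx': 371.9324573158129, 'fy': 371.9324573158129, 'cx': 258.30079602320814, 'cy': 189.01400478040097, 'pose': array([[ 0.9232,  0.2254, -0.3112,  0.235 ],
       [-0.384 ,  0.5103, -0.7695, -0.8488],
       [-0.0147,  0.8299,  0.5577,  0.6899],
       [ 0.    ,  0.    ,  0.    ,  1.    ]])}
{'fx': 345.2362273690953, 'fy': 345.2362273690953, 'cx': 257.6130109853627, 'cy': 196.8522692082766, 'T_tool_cam': array([[ 0.0002,  0.9562,  0.2926,  0.0824],
       [ 1.    , -0.    , -0.0006,  0.    ],
       [-0.0005,  0.2926, -0.9562, -0.1714],
       [ 0.    ,  0.    ,  0.    ,  1.    ]])} [[ 0.9302  0.367  -0.0003]
 [ 0.367  -0.9302  0.0011]
 [ 0.0001 -0.0011 -1.    ]] 0.1
```

View pics/scene0b.png

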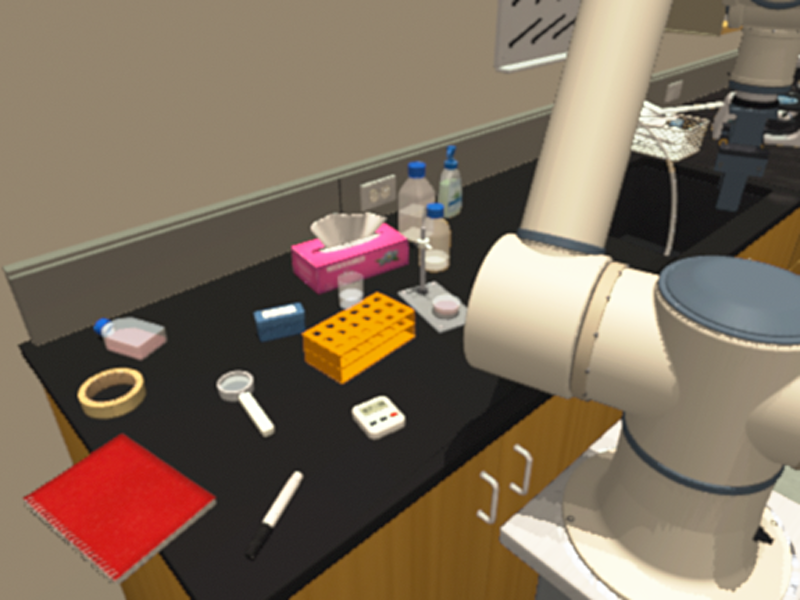

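View pics/side0b.png

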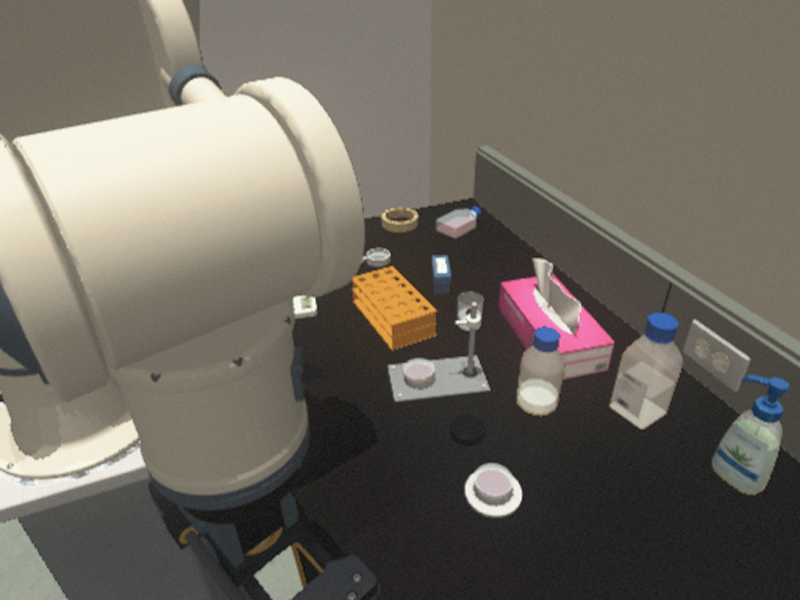

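Scene view (800×600): loupe ring at (236,384), handle end at (268,432), stand dish at (445,306), timer at (378,417).
Side view: stand dish at (419,372), post foot at (471,371), pointer at about (460,322). There are three dish-like things: a pinkish one on the stand at (419,372) = dish_done, a pinkish one on the white disc at (494,485) = dish_next, and a black one at (467,430) = the decoy, which I leave alone.

```bash
cat > h.py <<'E'
from bench import ctrl
import cv2,numpy as np
np.set_printoptions(precision=4,suppress=True)
def wpose():
    T=np.eye(4);T[:3,:3]=ctrl.current_eef_rot();T[:3,3]=ctrl.current_tool_pos()
    return T@ctrl.camera_params("wrist")["T_tool_cam"]
def ray(p,T,u,v):
    d=T[:3,:3]@np.array([(u-p["cx"])/p["fx"],-(v-p["cy"])/p["fy"],-1]);return T[:3,3],d
def at(p,T,u,v,z):
    o,d=ray(p,T,u,v);return o+d*(z-o[2])/d[2]
def proj(p,T,X):
    c=np.linalg.inv(T)@np.append(X,1);return np.array([p["cx"]-p["fx"]*c[0]/c[2],p["cy"]+p["fy"]*c[1]/c[2]])
def down(yaw):  # tool x at yaw (deg), z down
    a=np.radians(yaw);c,s=np.cos(a),np.sin(a);return np.array([[c,s,0],[s,-c,0],[0,0,-1.]])
E
python3 - <<'E'
from h import *
k=1/1.5625
for n,L in dict(side=dict(done=(419,367,.03),next=(494,482,.03),black=(467,425,.014),postfoot=(471,371,.006),duran=(539,398,0),plateNL=(389,368,.006),plateNR=(393,398,.006),plateFR=(489,388,.006),plateFL=(480,358,.006)),
 scene=dict(done=(446,301,.03),ring=(236,381,.018),hend=(268,431,.015),timer=(378,415,.018),duran=(435,262,0),box=(280,310,.047),beaker=(350,300,0))).items():
    p=ctrl.camera_params(n)
    for m,(u,v,z) in L.items(): print(n,m,at(p,p["pose"],u*k,v*k,z))
E
```

```text
side done [ 0.5426 -0.153   0.03  ]
side next [ 0.5403 -0.413   0.03  ]
side black [ 0.5633 -0.2916  0.014 ]
side postfoot [ 0.6335 -0.1741  0.006 ]
side duran [ 0.7092 -0.2738  0.    ]
side plateNL [ 0.5038 -0.1088  0.006 ]
side plateNR [ 0.4823 -0.1821  0.006 ]
side plateFR [ 0.641  -0.2247  0.006 ]
side plateFL [ 0.6652 -0.1493  0.006 ]
scene done [ 0.5416 -0.1532  0.03  ]
scene ring [0.6194 0.2633 0.018 ]
scene hend [0.4864 0.2874 0.015 ]
scene timer [0.3978 0.148  0.018 ]
scene duran [ 0.7077 -0.2933  0.    ]
scene box [0.7124 0.113  0.047 ]
scene beaker [ 0.712  -0.0497  0.    ]
```

Both cameras agree to within 1 mm on dish_done (0.542,−0.153). Stand yaw is about −13°, and the loupe yaw is about −10°. Next I look closely with the wrist camera at both seats.

```bash
python3 - <<'E'
from h import *
for n,pos,yaw in (("w_next",(.54,-.413,.17),180),("w_done",(.542,-.153,.2),167)):
    ctrl.goto(pos,down(yaw)); ctrl.sleep(.2)
    T=wpose(); im=ctrl.read_camera("wrist"); cv2.imwrite(f"pics/{n}.png",im); np.save(f"pics/{n}.npy",T)
    print(ctrl.current_tool_pos(),ctrl.current_q(),ctrl.current_t())
a=np.hstack([cv2.imread("pics/w_next.png"),cv2.imread("pics/w_done.png")])
cv2.imwrite("pics/w12.png",cv2.resize(a,(800,300),interpolation=cv2.INTER_AREA))
cv2.imwrite("pics/w_done_b.png",cv2.resize(cv2.imread("pics/w_done.png"),(800,600),interpolation=cv2.INTER_CUBIC))
cv2.imwrite("pics/w_next_b.png",cv2.resize(cv2.imread("pics/w_next.png"),(800,600),interpolation=cv2.INTER_CUBIC))
E
```

```text
[ 0.5398 -0.4132  0.1701] [ -42.465    35.0109   71.5695   -0.0012   73.4158 -132.425 ] 2.3417
[ 0.5421 -0.1539  0.1998] [-21.9157  24.1735  86.9712  -0.0043  68.861  -98.8595] 3.6167
```

View pics/w_done_b.png

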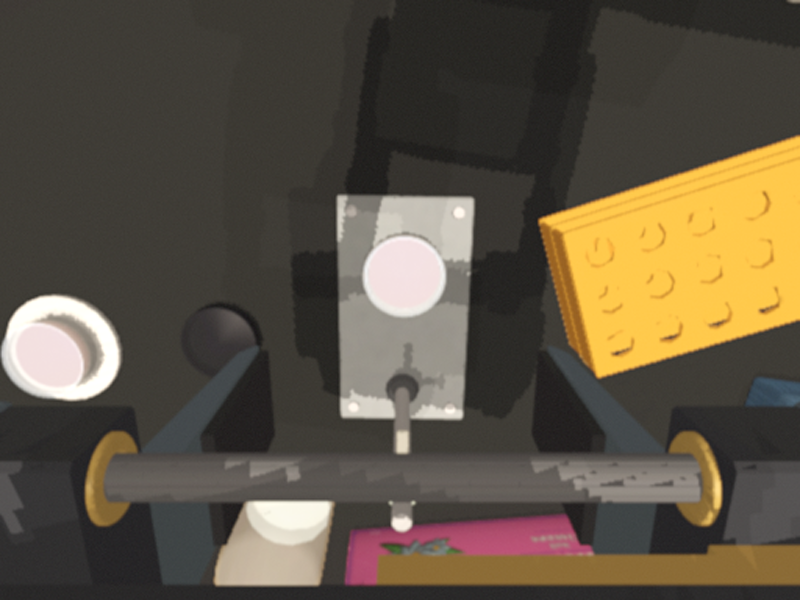

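View pics/w_next_b.png

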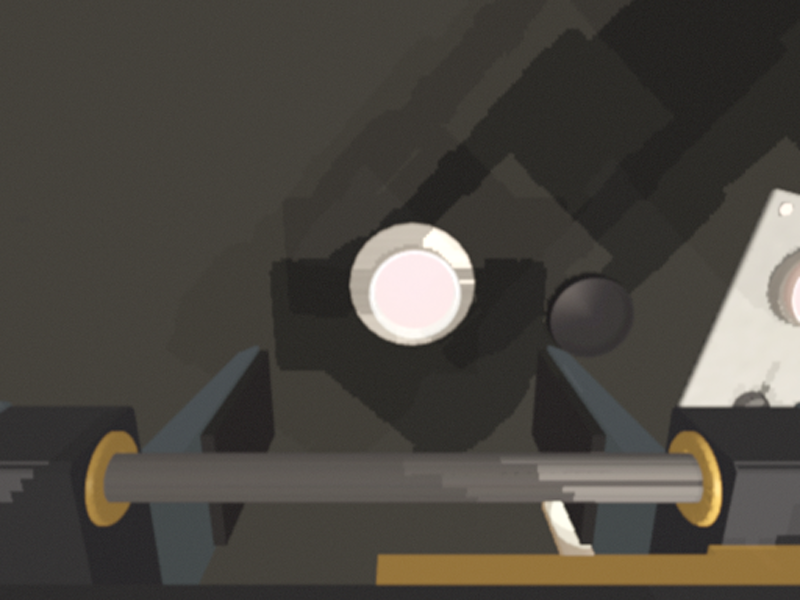

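Stand view: dish top centre (404,275), plate corners (337,196), (474,197), (462,419), (342,418), post foot (402,388). Waiting view: white disc centre (412,284), dish top (415,293), black decoy at (590,314). Next comes an enlarged crop of the side view for the pointer tip.

```bash
python3 - <<'E'
from h import *
k=1/1.5625
p=ctrl.camera_params("wrist")
T=np.load("pics/w_done.npy")
f=lambda u,v,z:at(p,T,u*k,v*k,z)
print("dish",f(404,275,.03))
c=np.array([f(*q,.006) for q in ((337,196),(474,197),(462,419),(342,418))]);post=f(402,388,.006)
print(c,"post",post,"lens",np.linalg.norm(c-np.roll(c,1,0),axis=1))
print("next from here",f(50,355,.03))
m=c.mean(0); d=(c[2]+c[3]-c[0]-c[1]);yaw=np.arctan2(d[1],d[0]);ax=np.array([np.cos(yaw),np.sin(yaw)])
print("yaw",np.degrees(yaw),"seat from plate",m[:2]-ax*.0305,"seat from post",post[:2]-ax*.088)
T=np.load("pics/w_next.npy")
print("next",f(415,293,.03),"disc",f(412,284,.006),"disc r",np.linalg.norm(f(350,284,.006)-f(474,284,.006))/2, "dish r",np.linalg.norm(f(368,293,.03)-f(461,293,.03))/2)
a=cv2.imread("pics/side0.png")[175:250,260:340]
cv2.imwrite("pics/ptr.png",cv2.resize(a,(640,600),interpolation=cv2.INTER_CUBIC))
E
```

```text
dish [ 0.5407 -0.1534  0.03  ]
[[ 0.4837 -0.1859  0.006 ]
 [ 0.5049 -0.0972  0.006 ]
 [ 0.6652 -0.1371  0.006 ]
 [ 0.6439 -0.2252  0.006 ]] post [ 0.6299 -0.1755  0.006 ] lens [0.165  0.0912 0.1652 0.0907]
next from here [ 0.5408 -0.4004  0.03  ]
yaw -13.876943305290954 seat from plate [ 0.5448 -0.154 ] seat from post [ 0.5445 -0.1543]
next [ 0.5421 -0.4063  0.03  ] disc [ 0.5427 -0.4077  0.006 ] disc r 0.03979466131888537 dish r 0.027851204816356848
```

View pics/ptr.png

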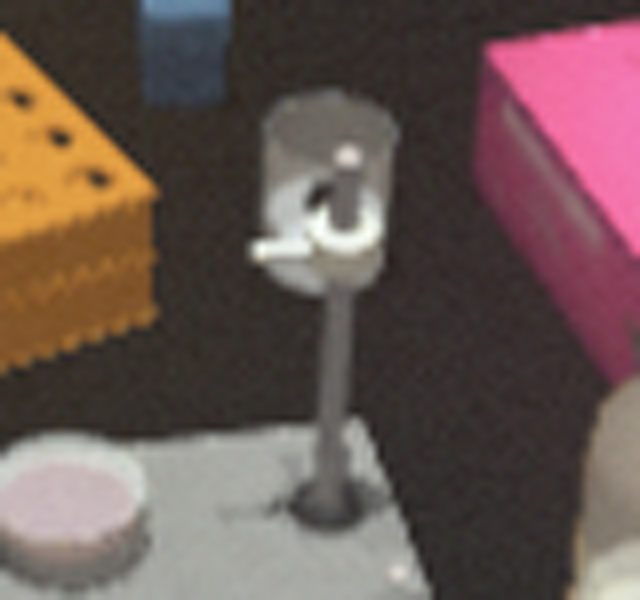

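The pointer tip in the crop at (255,252) is side pixel (291.9,206.5), and the post top at (348,155) is (303.5,194.4). The plate edges check out at 165×91 mm, as given.

```bash
python3 - <<'E'
from h import *
k=1/1.5625
p=ctrl.camera_params("side");P=p["pose"]
yaw=np.radians(-13.9);ax=np.array([np.cos(yaw),np.sin(yaw)]);seat=np.array([.5443,-.1541])
for n,off,px in (("tip",.058,(291.9,206.5)),("top",.088,(303.5,194.4))):
    X=seat+off*ax
    zs=np.arange(.08,.17,.0005);e=[np.linalg.norm(proj(p,P,[*X,z])-px) for z in zs]
    i=np.argmin(e);print(n,X,zs[i],e[i],proj(p,P,[*X,zs[i]]))
print("foot",proj(p,P,[*(seat+.088*ax),.006]))
im=cv2.imread("pics/side0.png")
m=(im.min(2)>150).astype(np.uint8);m[:280]=0;m[:,:285]=0;m[:,350:]=0
c=max(cv2.findContours(m,0,2)[0],key=cv2.contourArea);e=cv2.fitEllipse(c);print(e, "disc side",at(p,P,*e[0],.006),"proj of wrist est",proj(p,P,[.5427,-.4077,.006]))
E
```

```text
tip [ 0.6006 -0.168 ] 0.11800000000000004 0.7561481664987787 [291.147  206.4309]
top [ 0.6297 -0.1752] 0.15200000000000008 0.29347790475178814 [303.2075 194.4239]
foot [300.4107 238.0665]
((315.466552734375, 313.64044189453125), (31.58255386352539, 35.739837646484375), 114.68917083740234) disc side [ 0.5431 -0.4086  0.006 ] proj of wrist est [315.1    313.4012]
```

Everything agrees: stand seat (0.544,−0.154), yaw −13.9°, waiting seat (0.543,−0.408), focal height about 0.119. Starting the swap.

```bash
cat >> h.py <<'E'
SEAT=np.array([.5443,-.1541]);WAIT=np.array([.5428,-.408]);ASIDE=np.array([.43,-.29]);FOC=.119;YAW=166
def pick(xy,z,up=.10):
    ctrl.move_l([*xy,up],.25,down(YAW)); ctrl.move_l([*xy,z],.1); ctrl.command_gripper(0.0)
    print("grip mm",91*ctrl.current_grip_width(),"F",ctrl.current_grasp_force())
    ctrl.move_l([*xy,up],.15); print("lifted mm",91*ctrl.current_grip_width(),ctrl.current_grasp_force(),ctrl.current_t())
def place(xy,z,up=.10):
    ctrl.move_l([*xy,up],.25); ctrl.move_l([*xy,z],.08); ctrl.sleep(.2)
    ctrl.command_gripper(1.0); ctrl.sleep(.2); ctrl.move_l([*xy,up],.2); print("placed",ctrl.current_tool_pos(),ctrl.current_t())
E
python3 - <<'E'
from h import *
pick([.5415,-.1536],.0185); place(ASIDE,.0035)
pick([.5422,-.4068],.0185)
E
```

```text
grip mm 51.78927824134336 F 30.000443745702796
lifted mm 51.76025509422648 29.999961453395372 6.5167
placed [ 0.4297 -0.2898  0.0994] 10.5167
grip mm 52.790825179375425 F 30.000332922209054
lifted mm 52.6508103009706 29.999914731597528 13.6583
```

```bash
python3 - <<'E'
from h import *
place(SEAT,.0187,.10)
T=None
pick(ASIDE,.0025); place(WAIT,.0187)
for n,pos,yaw in (("c_next",(*WAIT,.17),180),("c_done",(*SEAT,.2),166)):
    ctrl.goto(pos,down(yaw)); ctrl.sleep(.2)
    T=wpose(); im=ctrl.read_camera("wrist"); cv2.imwrite(f"pics/{n}.png",im); np.save(f"pics/{n}.npy",T)
ctrl.goto((.55,.265,.22),down(170)); ctrl.sleep(.2)
T=wpose(); im=ctrl.read_camera("wrist"); cv2.imwrite("pics/lou.png",im); np.save("pics/lou.npy",T)
print(ctrl.current_t(),ctrl.current_q())
a,b,c=[cv2.imread(f"pics/{n}.png")[60:300,90:410] for n in ("c_next","c_done","lou")]
z=lambda i:cv2.resize(i,(400,300),interpolation=cv2.INTER_CUBIC)
cv2.imwrite("pics/chk.png",np.vstack([np.hstack([z(a),z(b)]),np.hstack([z(c),z(cv2.imread("pics/lou.png"))])]))
E
```

```text
placed [ 0.5443 -0.1541  0.1002] 17.6833
grip mm 51.57900879396871 F 30.00036193341657
lifted mm 51.697511803310526 29.999917583627393 21.1583
placed [ 0.5428 -0.408   0.1003] 24.8333
28.5167 [ 20.0549  26.7822  78.7858  -0.0024  74.4358 -59.8847]
```

View pics/chk.png

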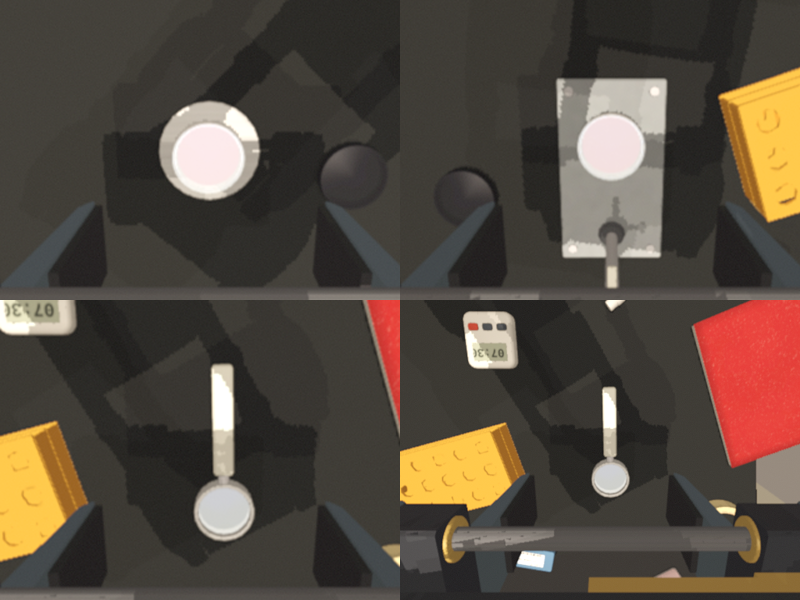

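Check view: the dish on the waiting seat is at crop (209,158) with the disc at (210,150). The dish on the stand is at (211,147) with plate corners (157,80), (266,79), (260,256), (164,257). Loupe: ring about (224,212), handle ends (222,64) and (224,175).

```bash
python3 - <<'E'
from h import *
p=ctrl.camera_params("wrist")
def g(n,u,v,z): return at(p,np.load(f"pics/{n}.npy"),90+u/1.25,60+v/1.25,z)
print("wait dish",g("c_next",209,158,.03),"disc",g("c_next",210,150,.006),WAIT)
c=np.array([g("c_done",*q,.006) for q in ((157,80),(266,79),(260,256),(164,257))])
d=c[2]+c[3]-c[0]-c[1];y=np.arctan2(d[1],d[0]);ax=np.array([np.cos(y),np.sin(y)])
print("stand dish",g("c_done",211,147,.03),"seat plate",c.mean(0)[:2]-.0305*ax,"post",g("c_done",212,233,.006)[:2]-.088*ax,np.degrees(y))
r=g("lou",224,211,.018);a=g("lou",222,64,.018);b=g("lou",224,175,.018)
print("ring",r,"end",a,"near",b,"dists",np.linalg.norm(r-a),np.linalg.norm(r-b),"yaw",np.degrees(np.arctan2(*(r-a)[1::-1])))
# handle mask in the image
im=cv2.imread("pics/lou.png");m=(im.min(2)>150).astype(np.uint8);m2=np.zeros_like(m);m2[105:205,250:290]=m[105:205,250:290]
cc=max(cv2.findContours(m2,0,2)[0],key=cv2.contourArea);print(cv2.minAreaRect(cc))
E
```

```text
wait dish [ 0.5425 -0.4079  0.03  ] disc [ 0.5425 -0.4071  0.006 ] [ 0.5428 -0.408 ]
stand dish [ 0.5447 -0.1547  0.03  ] seat plate [ 0.5445 -0.154 ] post [ 0.5447 -0.1539] -13.813290169779352
ring [0.621  0.2647 0.018 ] end [0.4894 0.285  0.018 ] near [0.5863 0.2705 0.018 ] dists 0.1331224508974617 0.0351750018850956 yaw -8.774122323227237
((268.214111328125, 157.99388122558594), (92.13382720947266, 16.707468032836914), 88.36341857910156)
```

Both dishes are centred to within 1 mm. Loupe: ring (0.621,0.265), yaw −8.8°, and the distances 133/35 mm match the 134/36 mm given. Now I grip it.

```bash
python3 - <<'E'
from h import *
L=np.array([.6212,.2646]);y=np.radians(-8.8);G=L-.066*np.array([np.cos(y),np.sin(y)])
ctrl.move_l([*G,.10],.25,down(171.2)); ctrl.move_l([*G,.003],.08); ctrl.command_gripper(0.0)
print(91*ctrl.current_grip_width(),ctrl.current_grasp_force())
ctrl.move_l([*G,.05],.1); ctrl.move_l([*G,.21],.2)
print(91*ctrl.current_grip_width(),ctrl.current_grasp_force())
s=np.radians(-13.85);ax=np.array([np.cos(s),np.sin(s)]);F=SEAT-.066*ax
ctrl.move_l([*F,.21],.2,down(166.15)); ctrl.move_l([*F,FOC-.006],.08); ctrl.sleep(.3)
print(ctrl.current_tool_pos(),91*ctrl.current_grip_width(),ctrl.current_t())
ims={}
for n in ("scene","side","wrist"):
    if n=="wrist": np.save("pics/f.npy",wpose())
    ims[n]=ctrl.read_camera(n); cv2.imwrite(f"pics/f_{n}.png",ims[n])
z=lambda i,w,h:cv2.resize(i,(w,h),interpolation=cv2.INTER_CUBIC)
ps=ctrl.camera_params("side");u,v=proj(ps,ps["pose"],[*SEAT,.08]).astype(int);print(u,v)
pc=ctrl.camera_params("scene");a,b=proj(pc,pc["pose"],[*SEAT,.08]).astype(int);print(a,b)
A=z(ims["side"][v-50:v+50,u-67:u+67],400,300);B=z(ims["scene"][b-50:b+50,a-67:a+67],400,300)
cv2.imwrite("pics/fin.png",np.vstack([np.hstack([A,B]),np.hstack([z(ims["wrist"],400,300),z(ims["side"],400,300)])]))
E
```

```text
18.007694160518074 29.999113082885742
17.838312448472426 29.998516738414764
[ 0.4803 -0.1383  0.1132] 18.034248873231334 37.0917
268 220
285 177
```

View pics/fin.png

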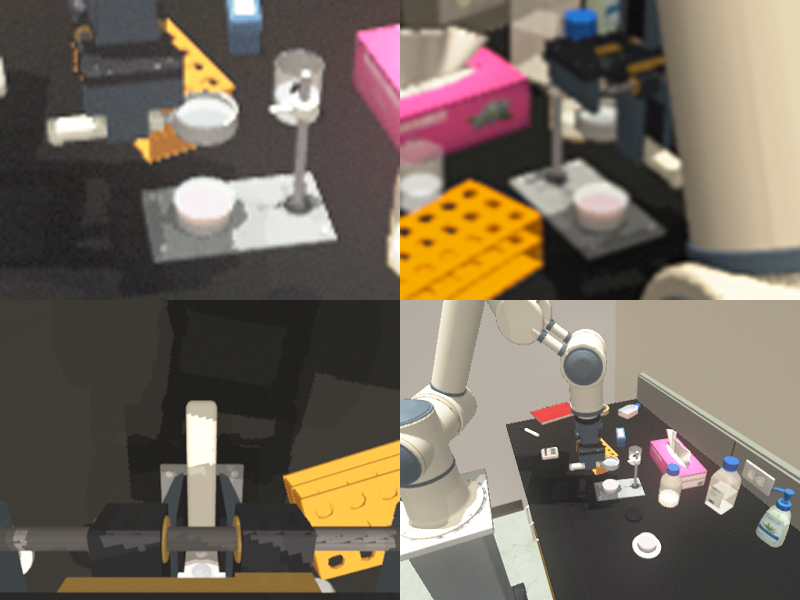

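Side crop: ring outline x 173–239, y 92–146 (middle (206,119)). Handle end at about (48,131), seen against the dish at (205,203). The loupe is held clear of everything. Next I compare these with predicted projections.

```bash
python3 - <<'E'
from h import *
p=ctrl.camera_params("side");P=p["pose"]
s=np.radians(-13.85);ax=np.array([np.cos(s),np.sin(s)])
im=cv2.imread("pics/f_side.png")
def c(X): q=proj(p,P,X);return (q-[201,170])*2.985
t=np.linspace(0,6.28,60)
pts=np.array([c([SEAT[0]+.028*np.cos(a),SEAT[1]+.028*np.sin(a),FOC+h]) for a in t for h in(-.009,.009)])
print("pred ring bbox",pts.min(0),pts.max(0),"lens",c([*SEAT,FOC]))
print("pred handle end mid",c([*(SEAT-.134*ax),FOC+.002]),"pointer",c([*(SEAT+.058*ax),FOC]))
print("px/m: up",c([*SEAT,FOC+.01])-c([*SEAT,FOC]))
print(ctrl.current_dq(),ctrl.current_t())
E
```

```text
pred ring bbox [169.8799  87.1228] [235.764 143.358] lens [202.7797 114.7089]
pred handle end mid [ 45.6162 129.2215] pointer [269.1158 107.7784]
px/m: up [ 0.015  -9.4219]
[-0.0017  0.0564  0.0527  0.0326 -0.0376  0.0431] 37.2417
```

The observed ring is within about 3 mm of the prediction, slightly low, and the pointer matches. I raise the loupe 1.5 mm and hand in.

```bash
python3 - <<'E'
from h import *
q=ctrl.current_tool_pos(); ctrl.move_l([.4802,-.1383,.1145],.03); ctrl.sleep(.6)
print(ctrl.current_tool_pos(),ctrl.current_grasp_force(),ctrl.current_t()); print(ctrl.sign_off())
E
```

```text
[ 0.4802 -0.1383  0.1145] 29.998560547828674 38.0917
the job is handed in; nothing more can be done
None
```

The dishes are swapped, each measured within about 1 mm of its seat's centre, and I handed in at about 38 s holding the loupe with its lens measured within about 4 mm of the seat's axis and the pointer's height; no verdict was returned.

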